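# Latch the cassette bay gate

### The arm

A 7-joint arm with a two-finger parallel gripper is mounted at the origin on the work surface. World frame = base frame: x ahead of the robot, y to its left, z up, the work surface at z = 0. Lengths are in m, angles in rad, forces in N, time in s.
With the tool pointing down it reaches from about 0.35 to 0.9 m from the base axis. Payload 7.2 kg.
Tool frame: the origin (TCP) lies midway between the tips of the shut fingers; the grasp point (between the pads) lies 19 mm behind it; y points along the fingers, x is the direction in which the jaws open and shut, and the axes are right-handed (so a half turn about y gives the same grasp; the last joint's range is limited). The gripper opens to 85 mm and grips with 20 to 120 N. Pads are 22 mm wide; open, the fingers measure 114 mm over their backs; the gripper's body (76 mm by 85 mm) begins 54 mm behind the grasp point. The pads swing forward as they close: fully open they stand 13 mm farther back than shut.
Start: joints at [1.155, 0.411, -0.013, 1.596, 0.006, 1.134, -0.082], TCP at [0.213, -0.588, 0.231] pointing down, gripper open.
Joint ranges: [-2.95, 2.95], [-0.29, 1.99], [-1.47, 1.44], [0.14, 2.54], [-1.03, 4.17], [0.13, 1.85], [-2.86, 2.86]. Speed limits (rad/s): [2.39, 2.39, 3.01, 3.01, 3.14, 3.14, 3.14].

### API

Orientations are given as a unit quaternion [x, y, z, w].
In Python, from rig import arm, viewer, workorder gives the robot as it stands.
- The arm moves only by the tool servo_tool, never from a script. Its argument "increments" is a list of rows, each a list of 3 entries, a list of its own where there are three numbers: the finger opening in mm, from 0 to 85.4, then the shift along the tool's x, y, z in mm, then the turn about the tool's y in degrees. A call has exactly 8 rows; each row is the pose to reach, as a shift and turn from the pose commanded when the call began, along the tool's axes at that moment; what a row does not reach only later rows make up. A row lasts 1/10 s, in which the tool goes at most 50 mm and 8.59 degrees, less where a joint would pass 70% of its speed; a pose out of reach is approached as far as the arm can. A call with a gripper value outside its range is refused whole. The fingers move at their own pace and stop on an object; "squeeze" is the grip in N (left out, the last holds). Time passes only in rows, so rows that repeat a pose let the fingers close, or fill a call up. It gives the time, the measured TCP pose, the force and the opening at its end, in the units of the state.
- arm.sense(): the state, without advancing time (a new reading comes with each control period).
- viewer.capture(name): name is "side" or "top"; returns a dict with "image" (480x640x3 uint8, red, green, blue), "z_map" (480x640 float32, m along the optical axis (not along the pixel's ray), 0 where there is no reading), "K" (3x3 intrinsics, pixels), "k1" (the pictures are not rectified: a ray, as slopes to the right and down, at radius r is drawn at 1 + k1 r^2 times it, then the intrinsics apply), "extrinsics" (4x4, takes a point from world to camera coordinates). Camera axes: x right, y up, looking along -z (the intrinsics and any distortion apply to the point x, -y, -z); pixel columns grow to the right and rows downward; lengths in m; the calibration is good to about 2 mm. A picture is of the moment at which its call begins.
- workorder.job_done(): hands the job in, once; it reports no verdict.
The state is a dict: "time": time; "joints": joint angles; "qvel": joint speeds; "tau": joint torques, N m; "tcp_pos": TCP position; "orientation": TCP orientation; "ft_force": force on the tool from outside, world axes, zero at the start; "ft_torque": the same for the moment, N m; "gripper_width": finger opening in m.
Only numpy, scipy, OpenCV 4.12 (cv2) and the standard library are available. Lean on these libraries where they do the work, as an engineer would, in place of code of your own. Each camera call takes 0.05 s, during which the arm holds its last target.

### The job

Shut and latch the swing gate of the steel instrument-cassette bay: lift the latch bar by its ball knob so that it clears the low front lip of the catch, swing the gate home, and let the bar drop fully down into the catch's slot, then let go. The catch's slotted head may be set a little nearer or farther than you expect, so feel for its rubber buffer, and be gentle with it: never bump, press or pull on the catch with more than 12 N. Leave the other things on the bench where they are.

Things in the scene. Friction and masses are not known exactly. Their poses are not given: they have to be found in the camera images.
- bay: open-topped stainless bay for instrument cassettes, fixed to the bench, 200 deep x 280 wide, walls 90 mm high; a swing gate closes its front. Origin on the bench at the middle of the front plane; x points into the bay, y to the hinge side, z up. Hinge post at y = +130 mm, catch post at y = -133 mm. Its place and yaw vary
- hinge (a point): point on the gate's vertical hinge axis (bay frame 0, 130, 175 mm), on a 16 mm round post that is 200 mm high; axes parallel to the bay's
- gate (a joint): angle of the gate, rad. 0 = square across the bay's front (from the hinge towards the bay's -y); grows as it swings out to the bay's -x; range -0.09 to 1.6. Latched, it lies between -0.08 and 0.074, according to where the keeper is clamped. Steel frame 240 mm wide from the hinge axis, 12 mm thick, top at 155 mm. The hinge is slightly stiff (0.12 N m): the gate stays where it is left
- bar (a joint): angle of the latch bar, rad. 0 = down, level, on its rest; grows as its free end is lifted, up to 0.22; it falls back when let go. Flat steel bar 10 thick x 16 high x 205 mm, about 0.16 kg, above the gate's top rail in the gate's plane, its centre line 175 mm above the bench
- pivot (a point): the bar's pivot, across the gate, 90 mm from the hinge axis and 175 mm above the bench. The bar's free end is 190 mm from it (280 mm from the hinge axis), past the gate's free edge, and reaches into the catch
- knob (a point): centre of the black ball knob (24 mm ball on a 10 mm stem) that stands up from the bar, to grip and lift the bar by: with the bar down it is 215 mm from the hinge axis and 125 mm from the bar's pivot, 40 mm above the bar's centre line, 215 mm above the bench
- catch: catch post, 24 mm square and 156 mm high, fixed to the bay at its -y end; origin on the bench, x into the bay. On top sits the keeper, a slotted steel head 24 mm wide across y, which is clamped anywhere within 16 mm nearer (bay -x) or farther (+x) than nominal: its place is not reported and has to be felt
- slot (a point): nominal middle of the keeper's slot (the true one is up to 16 mm off along x), 167 mm above the bench, level with the underside of the lowered bar. The slot is 13 mm wide along x for the 10 mm bar. In front of it is a low lip 26 mm thick, its top 14 mm above this point: the bar must be raised to 0.09 rad or more to pass over
- buffer_mid (a point): nominal middle of the front face of the rubber buffer behind the slot (it moves with the keeper, up to 16 mm off along x); the buffer reaches up to 209 mm above the bench and stops the lifted bar. It gives 2 mm at about 3 N per mm and is rigid beyond. With the bar just touching the buffer, the bar can be lowered into the slot
- cassette_low: steel instrument cassette 130 x 190 x 26 mm lying in the bay; leave alone
- cassette_high: the same, lying on the first; leave alone
- cup: white plastic cup, 70 mm across, 85 mm high, right of the catch post; leave alone
- spray: amber bottle, 60 mm across, 170 mm high, left of the hinge post; leave alone
- jar: clear jar, 72 mm across, 90 mm high, left of the bay; leave alone
- glove_box: paper carton of gloves 230 x 120 x 75 mm, left of the bay; leave alone
- tray: low steel tray 110 x 190 x 18 mm in front of the bay, right; leave alone
- handpiece: metal dental handpiece, 120 mm long, 16 mm thick, lying in front of the bay, left; leave alone

How it is judged:
By the outcome, as a careful person would: the job done as asked, in the order asked, and still so for the second after the job is handed in, with the robot touching nothing.
It also fails if it takes over 61 s, if anything falls off the work surface, if the arm or the gripper's body presses on something with over 40 N, if the wrist force passes 120 N, or if a joint passes its speed limit or range.

## Working session

There is one attempt and no reset: what is moved stays moved. The work goes in short steps, Python scripts to look and compute and a tool call to move; the robot and the scene stay as the last step left them, time stands still between calls to the robot, and variables do not carry over. Pictures are saved under pics/ and viewed, and the job is handed in when it is done.

Besides the shell and the picture viewer there is one more tool, called after "Call:" as name(argument=value, ...), one argument or row to a line, values as JSON. servo_tool: Moves the arm, as the interface text tells. Its arguments: {"type":"object","properties":{"increments":{"type":"array"},"squeeze":{"type":"number"}},"required":["increments"]}

```bash
ls; mkdir -p pics; cat > h.py <<'E'
import numpy as np, cv2
from rig import arm, viewer, workorder
from scipy.spatial.transform import Rotation as R
def cap(n,fn):
    d=viewer.capture(n); cv2.imwrite('pics/'+fn+'.png',d['image'][:,:,::-1]); np.savez('pics/'+fn+'.npz',**{k:d[k] for k in d}); return d
def cloud(d):
    K=np.array(d['K']);k1=float(d['k1']);z=d['z_map'];h,w=z.shape
    u,v=np.meshgrid(np.arange(w),np.arange(h))
    D=np.array([k1,0,0,0,0.])
    p=cv2.undistortPoints(np.stack([u,v],-1).reshape(-1,1,2).astype(float),K,D).reshape(h,w,2)
    c=np.stack([p[...,0]*z,-p[...,1]*z,-z,np.ones_like(z)],-1)
    W=c@np.linalg.inv(np.array(d['extrinsics'])).T
    W=W[...,:3]; W[z==0]=np.nan; return W
def st():
    s=arm.sense(); print({k:np.round(s[k],4).tolist() for k in s}); return s
E
python3 - <<'E'
from h import *
st()
for n in ('side','top'):
    d=cap(n,n+'0'); print(d['K'],d['k1'],np.round(d['extrinsics'],3))
E
```

```text
pics
{'time': 0.0, 'joints': [1.1548, 0.4119, -0.0127, 1.5971, 0.0056, 1.1343, -0.0822], 'qvel': [0.0032, -0.0016, -0.0027, 0.0012, -0.0013, 0.0008, -0.0008], 'tau': [-0.0006, -60.0631, 0.6822, -29.9411, 0.0139, 0.0108, -0.0], 'tcp_pos': [0.2128, -0.5871, 0.2304], 'orientation': [-0.5787, 0.4064, -0.4055, 0.5793], 'ft_force': [-0.0038, 0.9088, -0.1209], 'ft_torque': [0.0183, 0.0715, 0.0066], 'gripper_width': 0.0852}
[[584.85303075   0.         322.06552192]
 [  0.         584.85303075 241.56684474]
 [  0.           0.           1.        ]] 0.06386627919147617 [[-0.96  -0.279 -0.024  0.564]
 [ 0.138 -0.547  0.826 -0.173]
 [-0.243  0.79   0.563 -1.023]
 [ 0.     0.     0.     1.   ]]
[[555.1881852    0.         314.93746603]
 [  0.         555.1881852  232.25060113]
 [  0.           0.           1.        ]] -0.08293321845991784 [[-0.006 -1.    -0.006  0.07 ]
 [ 0.99  -0.007  0.144 -0.593]
 [-0.144 -0.006  0.99  -1.146]
 [ 0.     0.     0.     1.   ]]
```

View pics/side0.png

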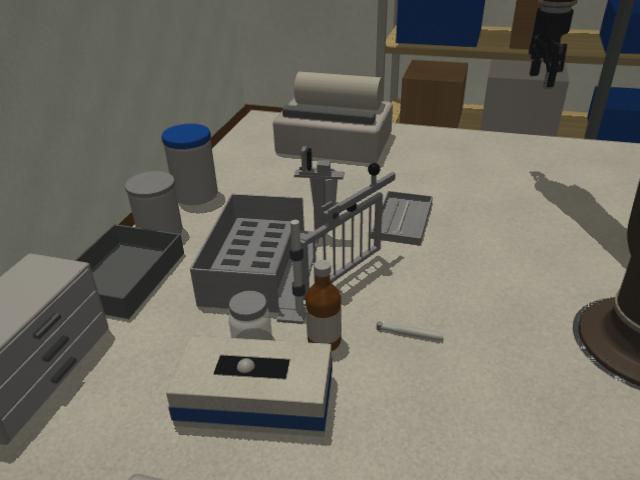

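View pics/top0.png

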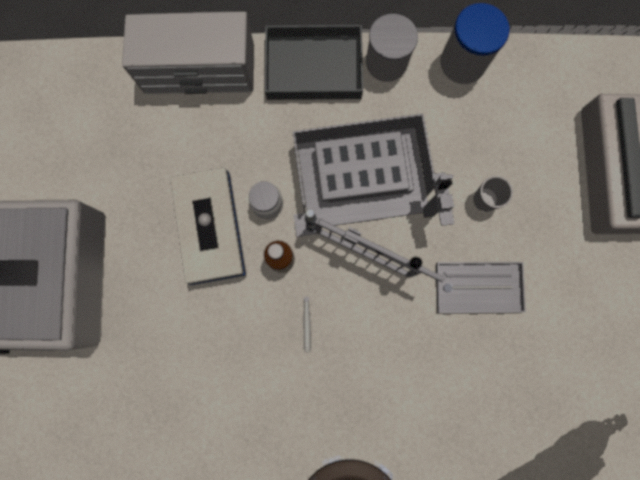

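The side view shows the gate ajar: knob (374,170), hinge post top (296,226), keeper (320,170). In the top view the knob is at (415,263), hinge post (310,215), keeper (440,190) and cup (493,193).

```bash
python3 - <<'E'
from h import *
for n in('top','side'):
    d=dict(np.load(f'pics/{n}0.npz')); W=cloud(d); np.save(f'pics/{n}W.npy',W)
    if n=='top':
        im=d['image'][100:320,280:540,::-1]; cv2.imwrite('pics/topz.png',cv2.resize(im,None,fx=3,fy=3,interpolation=cv2.INTER_CUBIC)[:600,:780])
        for nm,(u,v) in dict(hinge=(310,215),knob=(415,263),barend=(445,279),keep=(440,185),cup=(493,190)).items():
            P=W[v-7:v+8,u-7:u+8].reshape(-1,3); P=P[~np.isnan(P[:,0])]; t=P[P[:,2]>P[:,2].max()-.008]; print(nm,P[:,2].max(),t.mean(0),len(t),W[v,u])
    else:
        im=d['image'][130:330,200:460,::-1]; cv2.imwrite('pics/sidez.png',cv2.resize(im,None,fx=3,fy=3,interpolation=cv2.INTER_CUBIC))
        for nm,(u,v) in dict(hinge=(295,223),knob=(374,170)).items():
            P=W[v-7:v+8,u-7:u+8].reshape(-1,3); print(nm,W[v,u],W[v-3:v+4,u,2])
E
```

```text
hinge 0.20275920018043037 [0.60674993 0.07572298 0.19916071] 54 [0.60328409 0.0742302  0.19825513]
knob 0.22904250581713703 [ 0.51039669 -0.11673038  0.22429982] 87 [ 0.50963194 -0.11450989  0.22582573]
barend 0.18726783492416965 [ 0.48484147 -0.16938368  0.1824471 ] 38 [ 0.49346728 -0.21890778  0.00200857]
keep 0.21438066657276078 [ 0.66408263 -0.17736759  0.20927309] 34 [ 0.66178608 -0.17395533  0.187468  ]
cup 0.0625800120709139 [ 0.69536182 -0.33261369  0.0576731 ] 4 [ 0.69017077 -0.33221341  0.0141066 ]
hinge [0.6065672  0.08117244 0.19968946] [0.200437   0.2005855  0.19980086 0.19968946 0.20022325 0.19886748
 0.19690128]
knob [ 0.5096971  -0.10319516  0.21915166] [0.22259193 0.22356786 0.22206382 0.21915166 0.21813434 0.21613108
 0.2127719 ]
```

View pics/topz.png

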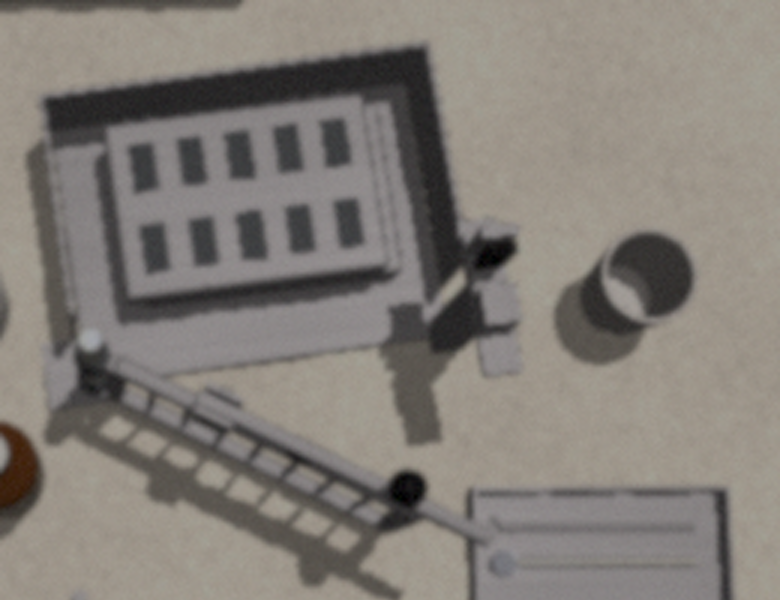

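View pics/sidez.png

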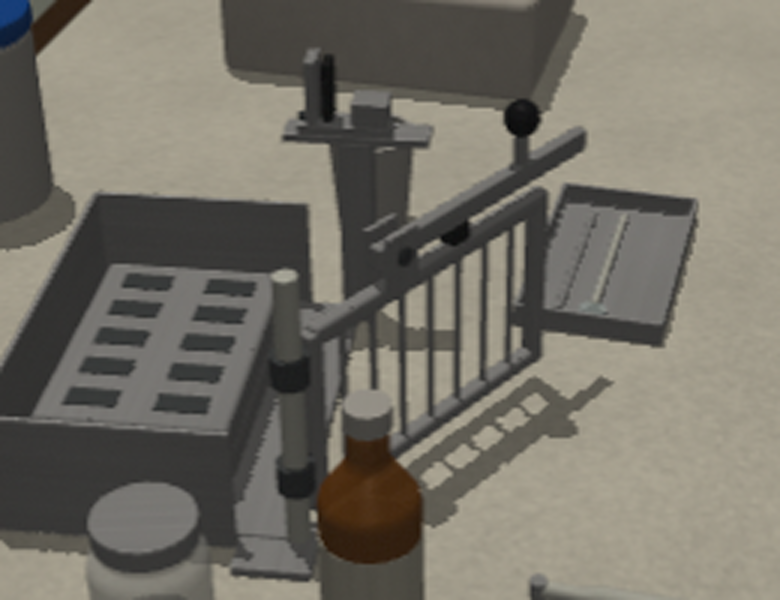

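```bash
cat >> h.py <<'E'
def ray(d,u,v,zw):
    p=cv2.undistortPoints(np.array([[[u,v]]],float),np.array(d['K']),np.array([float(d['k1']),0,0,0,0])).ravel()
    E=np.linalg.inv(np.array(d['extrinsics'])); dr=E[:3,:3]@np.array([p[0],-p[1],-1]); o=E[:3,3]
    return o+dr*(zw-o[2])/dr[2]
def knobfind(d,u,v,zw=.215,r=9,th=45):
    im=d['image'].max(2).astype(int)[v-r:v+r+1,u-r:u+r+1]; m=(im<th).astype(np.uint8)
    n,l,s,c=cv2.connectedComponentsWithStats(m); i=1+np.argmax(s[1:,4]); cu,cv_=c[i]+[u-r,v-r]
    return (cu,cv_),s[i],ray(d,cu,cv_,zw)
E
python3 - <<'E'
from h import *
from scipy.optimize import minimize
T=dict(np.load('pics/top0.npz'));S=dict(np.load('pics/side0.npz'))
print(T['image'][255:272,405:426].max(2))
print(knobfind(T,415,263)); print(knobfind(S,374,170))
# hinge top
print('hinge side',ray(S,296,222,.2))
W=np.load('pics/topW.npy').reshape(-1,3);W=W[~np.isnan(W[:,0])]
WS=np.load('pics/sideW.npy').reshape(-1,3);WS=WS[~np.isnan(WS[:,0])]
for nm,X in(('t',W),('s',WS)):
    P=X[(abs(X[:,2]-.09)<.004)&(X[:,0]>.58)&(X[:,0]<.87)&(X[:,1]>-.23)&(X[:,1]<.12)]
    r=cv2.minAreaRect((P[:,:2]*1000).astype(np.float32)); print(nm,len(P),r,cv2.boxPoints(r))
q=arm.sense()['orientation']; print(R.from_quat(q).as_matrix().round(3))
E
```

```text
[[159 157 156 160 160 162 157 157 149 143 140 142 148 151 152 158 161 159
  156 159 158]
 [154 156 157 157 158 153 147 139 125 114 107 110 120 129 138 152 155 159
  161 159 160]
 [147 151 155 157 152 144 129 106  81  67  64  69  75  90 106 129 145 155
  158 163 160]
 [140 144 147 151 145 127  94  64  38  29  23  24  33  43  65  99 125 149
  156 157 159]
 [134 133 135 138 123  96  61  34  19   7  13  17  17  21  32  62 104 136
  150 156 158]
 [134 133 132 124 100  67  35  14  17  15  18  23  22  20  21  37  79 125
  152 156 158]
 [129 126 119 104  77  46  23   9  16  12  22  28  22  18  17  24  68 113
  144 158 158]
 [115 111  97  83  60  33  14  11  18  17  23  27  24  21  22  23  61 104
  141 157 158]
 [ 86  83  73  63  46  23  19  13  16  13  19  23  22  16  16  28  60 110
  146 156 161]
 [ 66  64  59  52  42  27   6  13   2  11   9  16  19  17  18  31  76 118
  145 156 159]
 [ 64  60  58  48  45  27  10   0  12   5  11  12  18   3  21  45  84 123
  144 151 155]
 [ 82  72  65  59  47  38  24  18   9   1   6  17  19  15  39  65  96 124
  139 146 152]
 [111  95  81  68  59  51  38  3
[... 580 characters left out ...]
.float64(373.5575221238938), np.float64(168.858407079646)), array([  3,   2,  12,  13, 113], dtype=int32), array([ 0.51306126, -0.11546957,  0.215     ]))
hinge side [0.60574345 0.07820454 0.2       ]
t 536 ((711.4774169921875, -42.124725341796875), (228.5350799560547, 283.69622802734375), 7.875420570373535) [[ 578.8516    82.72864]
 [ 617.7236  -198.29187]
 [ 844.1032  -166.97809]
 [ 805.23126  114.04242]]
s 801 ((714.3485107421875, -40.06513977050781), (226.57492065429688, 292.2071228027344), 8.038877487182617) [[ 581.74243    88.76004 ]
 [ 622.6061   -200.57568 ]
 [ 846.9546   -168.89032 ]
 [ 806.09094   120.445404]]
[[ 0.341 -0.001  0.94 ]
 [-0.94   0.001  0.341]
 [-0.001 -1.    -0.   ]]
```

```bash
python3 - <<'E'
from h import *
a=np.radians(7.95); ex=np.array([np.cos(a),np.sin(a)]); ey=np.array([-np.sin(a),np.cos(a)])
H=np.array([.606,.0775])
for n in('top','side'):
    W=np.load(f'pics/{n}W.npy'); X=W.reshape(-1,3);X=X[~np.isnan(X[:,0])]
    b=np.c_[(X[:,:2]-H)@ex*1000,(X[:,:2]-H)@ey*1000+130,X[:,2]*1000]
    b=b[(abs(b[:,0])<60)&(abs(b[:,1]+133)<25)&(b[:,2]>150)]
    b=b[np.argsort(b[:,0])]
    print(n,len(b)); print('\n'.join(' '.join('%d,%d,%d'%tuple(np.round(r)) for r in b[i:i+10]) for i in range(0,len(b),10)))
S=dict(np.load('pics/side0.npz'));T=dict(np.load('pics/top0.npz'))
cv2.imwrite('pics/sk.png',cv2.resize(S['image'][140:190,285:350,::-1],None,fx=10,fy=10,interpolation=cv2.INTER_CUBIC))
cv2.imwrite('pics/tk.png',cv2.resize(T['image'][165:230,415:475,::-1],None,fx=9,fy=9,interpolation=cv2.INTER_CUBIC))
E
```

```text
top 835
-53,-142,156 -53,-131,152 -53,-146,151 -53,-127,156 -53,-141,155 -52,-139,155 -52,-125,155 -52,-123,156 -52,-135,156 -52,-137,153
-52,-147,156 -51,-144,158 -51,-149,153 -51,-133,154 -51,-131,154 -51,-126,158 -51,-129,155 -50,-144,152 -50,-139,157 -50,-122,159
-50,-141,153 -50,-136,157 -50,-134,158 -50,-125,154 -50,-147,156 -49,-131,158 -49,-145,157 -49,-128,158 -49,-143,157 -49,-134,152
-49,-127,157 -49,-139,158 -48,-125,155 -48,-142,153 -48,-123,155 -48,-133,159 -48,-138,154 -48,-147,156 -47,-145,156 -47,-132,155
-47,-137,151 -47,-143,157 -47,-130,155 -47,-127,156 -46,-140,155 -46,-142,153 -46,-137,156 -46,-126,154 -46,-123,157 -46,-136,156
-46,-134,156 -46,-148,156 -46,-143,160 -46,-145,157 -45,-132,154 -45,-130,155 -45,-128,155 -45,-126,157 -45,-142,154 -44,-124,156
-44,-136,156 -44,-139,154 -44,-148,157 -44,-141,151 -44,-131,159 -44,-134,155 -43,-123,152 -43,-144,156 -43,-130,155 -43,-147,153
-43,-142,157 -43,-129,154 -42,-124,157 -42,-141,153 -42,-138,155 -42,-127,153 -42,-123,154 -42,-149,154 -41,-137,152 -41,-132,156
-41,-135,153 -41,-147,152 -41,-131,154 -41,-143,156 
[... 18087 characters left out ...]
,207 36,-116,163 37,-116,154 37,-120,163 37,-118,155 37,-120,156 37,-121,158 37,-123,164
38,-125,165 38,-129,168 39,-130,165 39,-132,169 39,-119,163 39,-120,158 39,-121,160 39,-120,153 40,-122,155 40,-124,163
40,-128,166 40,-129,167 41,-129,163 41,-133,168 41,-121,162 41,-119,154 42,-121,155 42,-123,159 42,-125,156 44,-119,154
44,-121,158 44,-122,155 45,-126,157 45,-141,154 45,-142,156 46,-120,156 46,-133,156 46,-134,158 46,-121,153 46,-124,156
47,-125,157 47,-118,159 47,-141,156 47,-118,157 48,-118,154 48,-131,157 48,-146,156 48,-135,157 49,-127,157 49,-141,159
49,-141,157 49,-117,157 50,-119,154 50,-131,157 50,-122,157 51,-139,155 52,-141,156 52,-129,155 52,-130,157 52,-119,156
52,-119,153
```

View pics/sk.png

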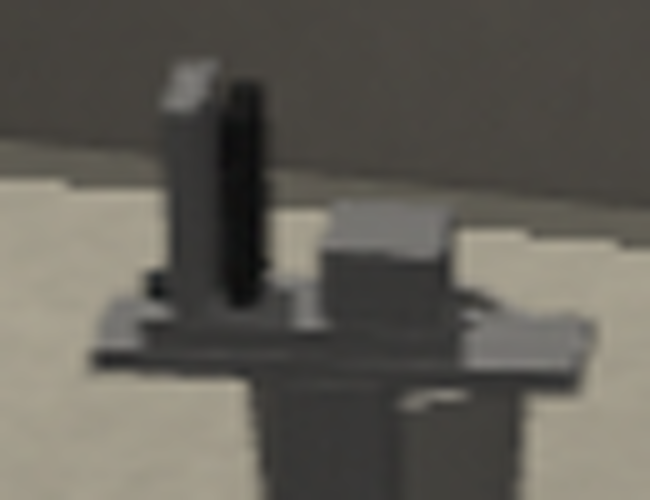

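View pics/tk.png

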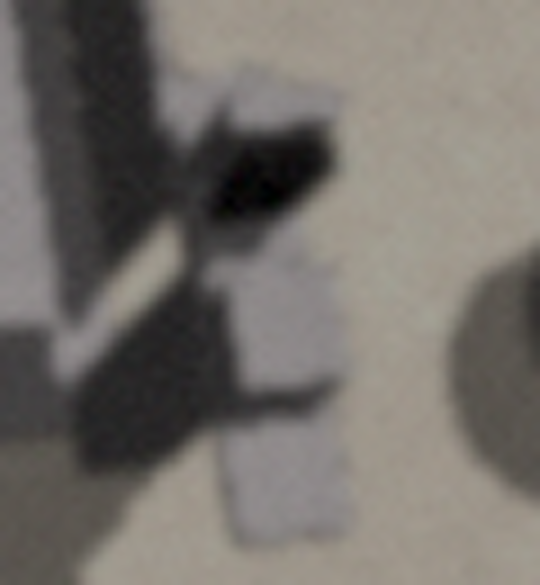

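Call:
servo_tool(
  increments=[
    [70,[-20,-20,26],-5],
    [70,[-50,-40,65],-10],
    [70,[-80,-60,104],-16],
    [70,[-110,-70,143],-22],
    [70,[-140,-70,182],-28],
    [70,[-170,-70,221],-34],
    [70,[-200,-70,260],-39],
    [70,[-230,-70,299],-44],
  ],
  squeeze=30,
)

```text
time: 0.9
tcp_pos: [0.4146, -0.2701, 0.3013]
orientation: [0.689, -0.158, 0.158, -0.689]
ft_force: [-0.1, -0.1, -0.1]
gripper_width: 0.0703
```

```bash
cat >> h.py <<'E'
HB=np.array([.606,.0775]); A0=np.radians(7.95)
def gate(ang): # dir hinge->free end, outward angle positive
    h=A0-np.pi/2-ang; return np.array([np.cos(h),np.sin(h)])
def knobpos(ang,bar):
    c,s=np.cos(bar),np.sin(bar); r=.09+.125*c-.04*s; return np.r_[HB+gate(ang)*r,.175+.125*s+.04*c]
def plan(target,xhead=None,s=None):
    s=s or arm.sense(); M=R.from_quat(s['orientation']).as_matrix(); d=M.T@(np.array(target)-s['tcp_pos'])*1000
    h=np.degrees(np.arctan2(M[1,0],M[0,0])); print('tcp',np.round(s['tcp_pos'],4),'xhead %.1f'%h,'F',np.round(s['ft_force'],2),'w',round(float(s['gripper_width']),4),'t',round(float(s['time']),2),'shift',d.round(1),'turn',None if xhead is None else round(-(xhead-h),1))
E
python3 - <<'E'
from h import *
print(knobpos(.59,0))
plan([.5115,-.116,.25],-26)
E
```

```text
[ 0.5122412  -0.11597942  0.215     ]
tcp [ 0.4146 -0.2701  0.3013] xhead -25.9 F [-0.06 -0.13 -0.12] w 0.0703 t 0.9 shift [ 19.9  51.2 181. ] turn 0.1
```

Call:
servo_tool(
  increments=[
    [70,[5,10,45],0],
    [70,[10,20,90],0],
    [70,[15,30,135],0],
    [70,[20,40,175],0],
    [70,[20,50,181],0],
    [70,[20,50,181],0],
    [70,[20,60,181],0],
    [70,[20,60,181],0],
  ],
)

```text
time: 1.7
tcp_pos: [0.5103, -0.12, 0.2402]
orientation: [0.689, -0.161, 0.16, -0.688]
ft_force: [-0.9, -0.1, 0.0]
gripper_width: 0.0699
```

```bash
python3 - <<'E'
from h import *
plan([.5115,-.116,.194],-26)
d=cap('side','side1'); cv2.imwrite('pics/side1z.png',cv2.resize(d['image'][60:260,260:460,::-1],None,fx=3,fy=3))
E
```

```text
tcp [ 0.5103 -0.12    0.2402] xhead -26.2 F [-0.94 -0.12  0.01] w 0.0699 t 1.7 shift [-0.6 46.2  4.2] turn -0.2
```

View pics/side1z.png

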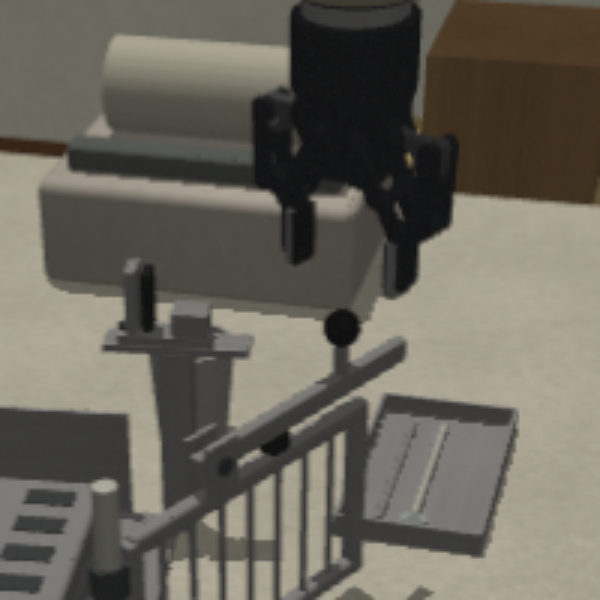

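The side view shows the open fingers either side of the knob at (342,327), about 10 mm above it, so I can descend.

Call:
servo_tool(
  increments=[
    [70,[0,10,0],0],
    [70,[0,20,0],0],
    [70,[0,30,0],0],
    [70,[0,38,0],0],
    [70,[0,46,0],0],
    [70,[0,46,0],0],
    [70,[0,46,0],0],
    [70,[0,46,0],0],
  ],
)

```text
time: 2.55
tcp_pos: [0.5119, -0.1182, 0.1957]
orientation: [-0.689, 0.159, -0.16, 0.689]
ft_force: [0.2, -0.3, -0.4]
gripper_width: 0.0699
```

```bash
python3 - <<'E'
from h import *
plan([.5115,-.116,.194],-26); print(arm.sense()['qvel'])
d=cap('top','top2'); cv2.imwrite('pics/top2z.png',cv2.resize(d['image'][160:320,340:500,::-1],None,fx=3.5,fy=3.5))
d=cap('side','side2'); cv2.imwrite('pics/side2z.png',cv2.resize(d['image'][100:260,300:460,::-1],None,fx=3.5,fy=3.5))
E
```

```text
tcp [ 0.5119 -0.1182  0.1957] xhead -26.1 F [ 0.16 -0.35 -0.37] w 0.0699 t 2.55 shift [-1.3  1.7  1.8] turn -0.1
[ 8.51766191e-04 -3.71833521e-03 -1.07302705e-03 -1.52867742e-03
  1.31540899e-07 -2.03349662e-03 -7.68511338e-05]
```

View pics/side2z.png

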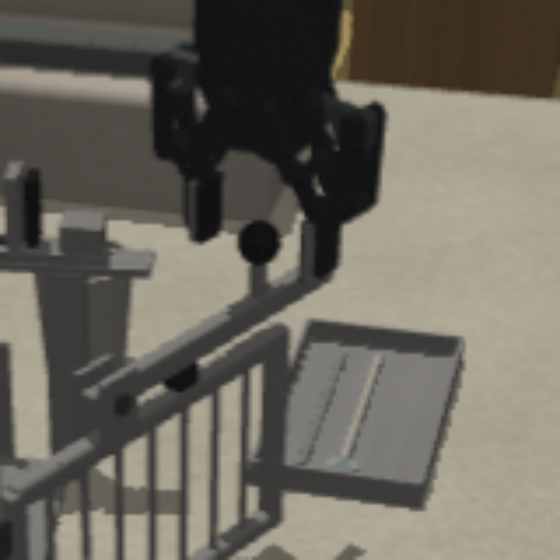

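View pics/top2z.png

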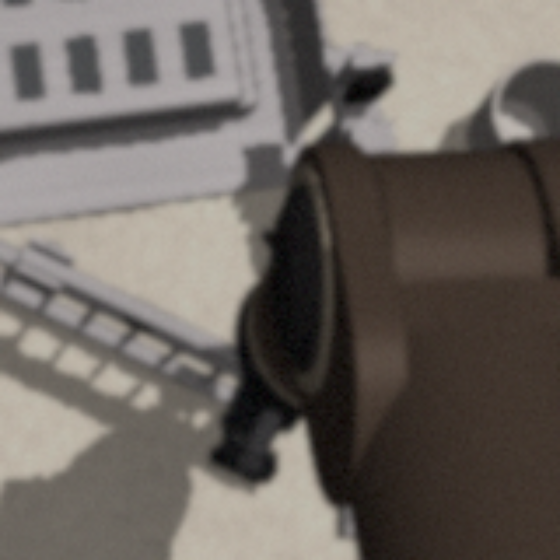

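The knob sits between the pads at pad height (side view 258,243). I'll close on it.

Call:
servo_tool(
  increments=[
    [70,[-1,1,2],0],
    [50,[-1,1,2],0],
    [35,[-1,1,2],0],
    [26,[-1,1,2],0],
    [20,[-1,1,2],0],
    [20,[-1,1,2],0],
    [20,[-1,1,2],0],
    [20,[-1,1,2],0],
  ],
  squeeze=30,
)

```text
time: 3.45
tcp_pos: [0.5116, -0.116, 0.1945]
orientation: [0.689, -0.159, 0.16, -0.689]
ft_force: [-0.8, -0.0, 2.8]
gripper_width: 0.0221
```

```bash
python3 - <<'E'
from h import *
plan([.5115,-.116,.194],-26)
print(arm.sense()['ft_torque'])
d=cap('side','side3'); cv2.imwrite('pics/side3z.png',cv2.resize(d['image'][100:260,300:460,::-1],None,fx=3.5,fy=3.5))
E
```

```text
tcp [ 0.5116 -0.116   0.1945] xhead -26.1 F [-0.76 -0.01  2.79] w 0.0221 t 3.45 shift [-0.1  0.5 -0. ] turn -0.1
[ 0.01090234  0.18675303 -0.02513415]
```

View pics/side3z.png

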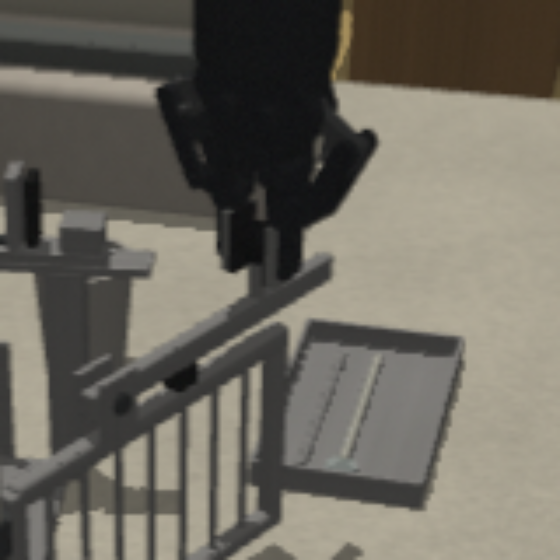

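Call:
servo_tool(
  increments=[
    [20,[0,-2,0.5],0],
    [20,[0,-5,1.7],0],
    [20,[0,-8,3],0],
    [20,[0,-11,4.2],0],
    [20,[0,-14,5.5],0],
    [20,[0,-17,6.8],0],
    [20,[0,-17,6.8],0],
    [20,[0,-17,6.8],0],
  ],
)

```text
time: 4.3
tcp_pos: [0.5146, -0.11, 0.2114]
orientation: [0.689, -0.159, 0.16, -0.689]
ft_force: [-1.0, -1.3, -0.7]
gripper_width: 0.022
```

```bash
python3 - <<'E'
from h import *
plan([.5115,-.116,.194],-26)
print(arm.sense()['ft_torque'])
d=cap('side','side4'); cv2.imwrite('pics/side4z.png',cv2.resize(d['image'][100:260,300:460,::-1],None,fx=3.5,fy=3.5))
W=cloud(d).reshape(-1,3);W=W[~np.isnan(W[:,0])]
# bar points along gate plane
g=gate(.59); n=np.array([-g[1],g[0]]); p=W[:,:2]-HB; r=p@g*1000; o=p@n*1000; m=(abs(o)<9)&(r>225)&(r<285)&(W[:,2]>.16)
print(np.c_[r,o,W[:,2]*1000][m][::4].round())
E
```

```text
tcp [ 0.5146 -0.11    0.2114] xhead -26.1 F [-0.98 -1.31 -0.73] w 0.022 t 4.3 shift [-0.1 17.4 -6.8] turn -0.1
[-0.38105337  0.19508032  0.01960106]
[[273.   3. 208.]
 [268.  -1. 209.]
 [264.   3. 207.]
 [270.  -2. 207.]
 [262.   2. 206.]
 [264.  -7. 208.]
 [259.   2. 205.]
 [265.  -4. 205.]
 [253.   2. 205.]
 [258.  -4. 205.]
 [269.  -6. 202.]
 [251.  -4. 206.]
 [263.  -5. 202.]
 [273.  -8. 198.]
 [252.  -6. 204.]
 [265.  -6. 199.]
 [249.  -6. 203.]
 [261.  -7. 198.]
 [241.  -7. 204.]
 [255.  -6. 198.]
 [240.  -5. 202.]
 [257.  -3. 194.]
 [237.  -5. 201.]
 [250.  -6. 196.]
 [239.  -4. 198.]
 [248.  -7. 195.]
 [233.  -6. 198.]
 [246.  -6. 193.]
 [234.  -5. 196.]
 [226.  -4. 196.]
 [240.  -3. 190.]
 [238.  -3. 189.]
 [228.  -8. 192.]]
```

View pics/side4z.png

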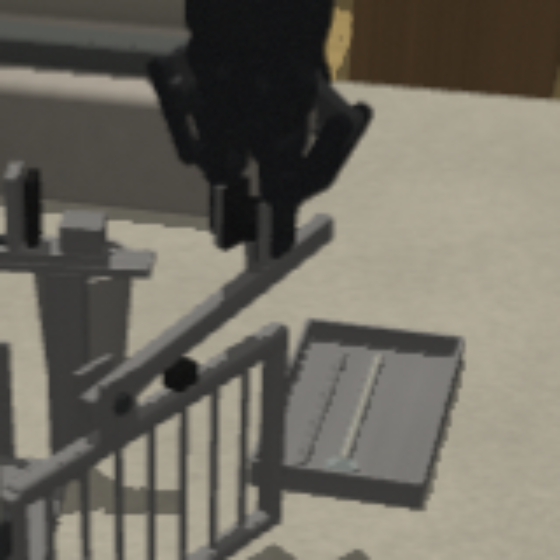

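Call:
servo_tool(
  increments=[
    [20,[10.9,0,0.3],-3],
    [20,[21.8,0,1.1],-6],
    [20,[32.6,0,2.6],-9],
    [20,[43.4,0,4.6],-12],
    [20,[54,0,7.1],-15],
    [20,[64.5,0,10.2],-18],
    [20,[74.8,0,13.9],-21],
    [20,[84.8,0,18],-24],
  ],
)

```text
time: 5.15
tcp_pos: [0.599, -0.1318, 0.211]
orientation: [0.707, -0.012, 0.012, -0.707]
ft_force: [-0.6, -2.1, -1.3]
gripper_width: 0.0222
```

```bash
cat >> h.py <<'E'
def gst():
    s=arm.sense(); p=np.array(s['tcp_pos'])[:2]-HB; M=R.from_quat(s['orientation']).as_matrix()
    h=np.degrees(np.arctan2(p[1],p[0])); hx=np.degrees(np.arctan2(M[1,0],M[0,0])); f=M.T@np.array(s['ft_force'])
    ang=np.degrees(A0)-90-h
    print('r %.1f gate %.2f deg %.4f rad; tool-implied %.2f deg; barx@263 %.1f mm; z %.1f; Ftool'%(np.hypot(*p)*1e3,ang,np.radians(ang),np.degrees(A0)-hx,-263*np.sin(np.radians(ang)),s['tcp_pos'][2]*1e3),f.round(2),'Ftau',np.round(M.T@np.array(s['ft_torque']),3),'w',round(float(s['gripper_width'])*1e3,1),'t',round(float(s['time']),2))
E
python3 -c "
from h import *
gst()"
```

```text
r 209.4 gate 9.88 deg 0.1724 rad; tool-implied 9.95 deg; barx@263 -45.1 mm; z 211.0; Ftool [-0.51  1.27 -2.16] Ftau [-0.515  0.049  0.181] w 22.2 t 5.15
```

Call:
servo_tool(
  increments=[
    [20,[5.5,0,0.1],-1.5],
    [20,[10.9,0,0.3],-3],
    [20,[16.4,0,0.6],-4.5],
    [20,[21.8,0,1.1],-6],
    [20,[27.2,0,1.8],-7.5],
    [20,[29,0,2],-8],
    [20,[29,0,2],-8],
    [20,[29,0,2],-8],
  ],
)

```text
time: 5.95
tcp_pos: [0.6285, -0.1305, 0.2117]
orientation: [0.706, 0.037, -0.036, -0.706]
ft_force: [1.2, -5.2, 0.4]
gripper_width: 0.0221
```

```bash
python3 -c "
from h import *
gst()
for n in('side','top'):
    d=cap(n,n+'5')
    if n=='side': cv2.imwrite('pics/side5z.png',cv2.resize(d['image'][110:250,270:410,::-1],None,fx=4,fy=4))
    else: cv2.imwrite('pics/top5z.png',cv2.resize(d['image'][140:280,340:480,::-1],None,fx=4,fy=4))
"
```

```text
r 209.2 gate 1.78 deg 0.0311 rad; tool-implied 1.99 deg; barx@263 -8.2 mm; z 211.7; Ftool [ 0.61 -0.36 -5.31] Ftau [-1.162  0.006 -0.028] w 22.1 t 5.95
```

View pics/side5z.png

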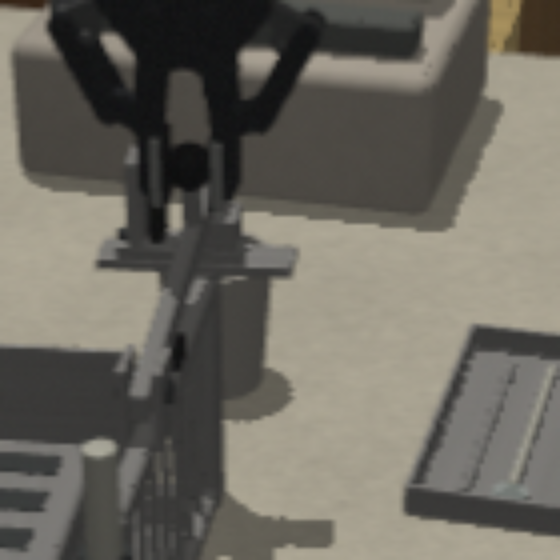

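View pics/top5z.png

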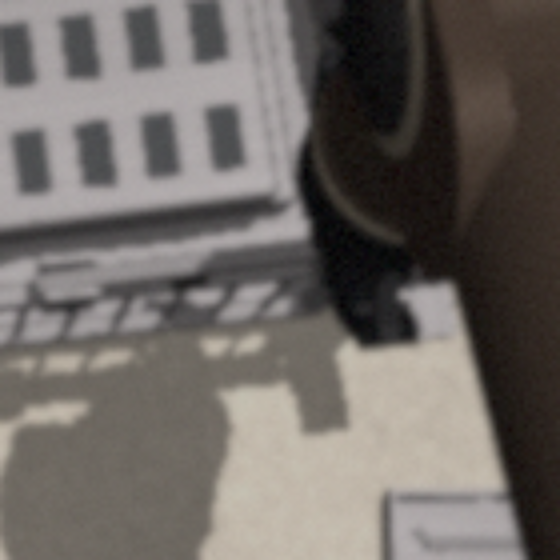

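Call:
servo_tool(
  increments=[
    [20,[1.5,0,-0.4],-0.4],
    [20,[3,0,-0.8],-0.8],
    [20,[4.5,0,-0.8],-1.2],
    [20,[6,0,-0.8],-1.6],
    [20,[7.5,0,-0.7],-2],
    [20,[9,0,-0.6],-2.4],
    [20,[9,0,-0.6],-2.4],
    [20,[9,0,-0.6],-2.4],
  ],
)

```text
time: 6.85
tcp_pos: [0.637, -0.1297, 0.2114]
orientation: [0.705, 0.052, -0.051, -0.705]
ft_force: [1.5, -3.6, -0.5]
gripper_width: 0.022
```

```bash
python3 -c "
from h import *
gst()"
```

```text
r 209.5 gate -0.56 deg -0.0097 rad; tool-implied -0.38 deg; barx@263 2.6 mm; z 211.4; Ftool [ 0.92  0.54 -3.76] Ftau [-1.053  0.011 -0.103] w 22.0 t 6.85
```

Call:
servo_tool(
  increments=[
    [20,[1,0,-0.4],-0.3],
    [20,[2,0,-0.8],-0.5],
    [20,[3,0,-0.8],-0.8],
    [20,[4,0,-0.8],-1.1],
    [20,[4,0,-0.8],-1.1],
    [20,[4,0,-0.8],-1.1],
    [20,[4,0,-0.8],-1.1],
    [20,[4,0,-0.8],-1.1],
  ],
)

```text
time: 7.65
tcp_pos: [0.6409, -0.1293, 0.2112]
orientation: [-0.704, -0.058, 0.058, 0.705]
ft_force: [1.1, -0.4, -2.5]
gripper_width: 0.0221
```

```bash
python3 -c "
from h import *
gst()"
```

```text
r 209.7 gate -1.62 deg -0.0283 rad; tool-implied -1.51 deg; barx@263 7.4 mm; z 211.2; Ftool [ 0.99  2.55 -0.62] Ftau [-0.041  0.059 -0.118] w 22.1 t 7.65
```

Call:
servo_tool(
  increments=[
    [20,[0.3,0,0],-0.1],
    [20,[0.6,0,0],-0.15],
    [20,[1,0,0],-0.25],
    [20,[1,0,0],-0.25],
    [20,[1,0,0],-0.25],
    [20,[1,0,0],-0.25],
    [20,[1,0,0],-0.25],
    [20,[1,0,0],-0.25],
  ],
)

```text
time: 8.45
tcp_pos: [0.6417, -0.1293, 0.2112]
orientation: [-0.704, -0.06, 0.06, 0.705]
ft_force: [-1.6, 2.8, -3.5]
gripper_width: 0.0219
```

```bash
python3 -c "
from h import *
gst()"
```

```text
r 209.8 gate -1.83 deg -0.0320 rad; tool-implied -1.75 deg; barx@263 8.4 mm; z 211.2; Ftool [-1.14  3.5   3.08] Ftau [0.6   0.022 0.195] w 21.9 t 8.45
```

Call:
servo_tool(
  increments=[
    [20,[0.3,0,0.2],-0.1],
    [20,[0.6,0,0.4],-0.15],
    [20,[0.6,0,0.4],-0.15],
    [20,[0.6,0,0.4],-0.15],
    [20,[0.6,0,0.4],-0.15],
    [20,[0.6,0,0.4],-0.15],
    [20,[0.6,0,0.4],-0.15],
    [20,[0.6,0,0.4],-0.15],
  ],
)

```text
time: 9.25
tcp_pos: [0.6424, -0.1291, 0.2113]
orientation: [-0.704, -0.061, 0.061, 0.705]
ft_force: [-0.4, 3.1, -4.2]
gripper_width: 0.0219
```

```bash
python3 -c "
from h import *
gst()
d=cap('top','top6');cv2.imwrite('pics/top6z.png',cv2.resize(d['image'][150:250,400:500,::-1],None,fx=6,fy=6,interpolation=cv2.INTER_CUBIC))
d=cap('side','side6');cv2.imwrite('pics/side6z.png',cv2.resize(d['image'][130:230,280:380,::-1],None,fx=6,fy=6,interpolation=cv2.INTER_CUBIC))
gst()"
```

```text
r 209.7 gate -2.03 deg -0.0355 rad; tool-implied -1.89 deg; barx@263 9.3 mm; z 211.3; Ftool [0.1  4.17 3.13] Ftau [ 0.575 -0.012 -0.015] w 21.9 t 9.25
r 209.8 gate -2.02 deg -0.0353 rad; tool-implied -1.88 deg; barx@263 9.3 mm; z 211.3; Ftool [0.21 3.36 3.85] Ftau [0.65  0.001 0.075] w 22.1 t 9.35
```

View pics/side6z.png

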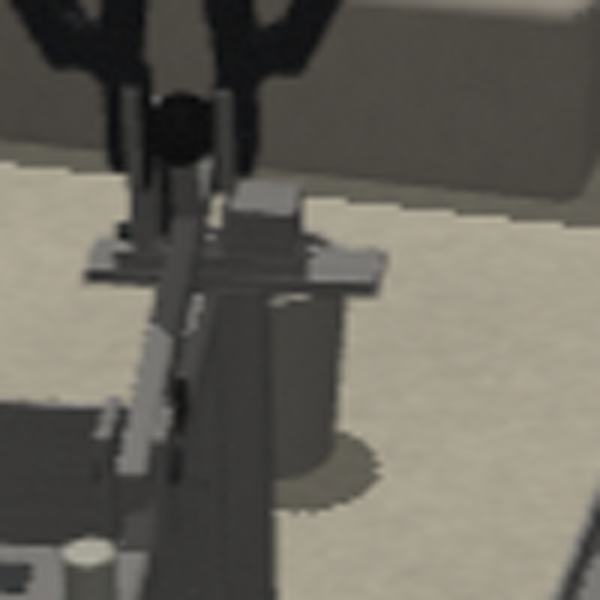

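View pics/top6z.png

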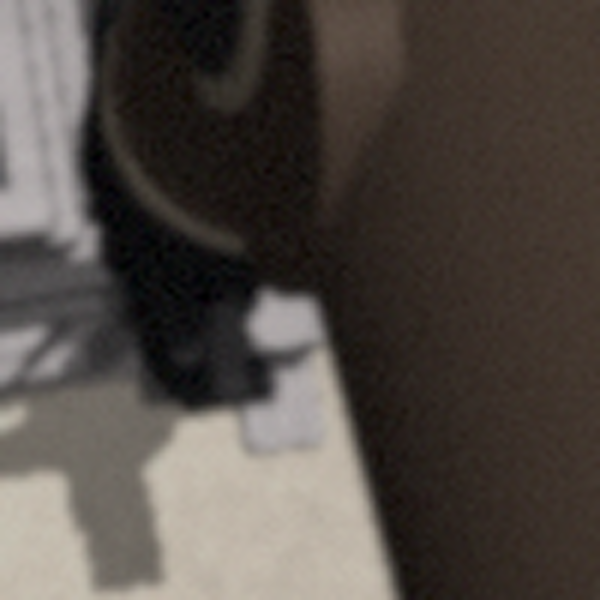

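Call:
servo_tool(
  increments=[
    [20,[0.4,0,0.2],-0.1],
    [20,[0.8,0,0.4],-0.2],
    [20,[0.8,0,0.4],-0.2],
    [20,[0.8,0,0.4],-0.2],
    [20,[0.8,0,0.4],-0.2],
    [20,[0.8,0,0.4],-0.2],
    [20,[0.8,0,0.4],-0.2],
    [20,[0.8,0,0.4],-0.2],
  ],
)

```text
time: 10.15
tcp_pos: [0.6431, -0.1289, 0.2113]
orientation: [0.704, 0.062, -0.062, -0.704]
ft_force: [-1.0, 1.9, -2.6]
gripper_width: 0.0222
```

```bash
python3 -c "
from h import *
gst()"
```

```text
r 209.7 gate -2.23 deg -0.0390 rad; tool-implied -2.07 deg; barx@263 10.3 mm; z 211.3; Ftool [-0.67  2.64  2.02] Ftau [0.298 0.032 0.059] w 22.2 t 10.15
```

Call:
servo_tool(
  increments=[
    [20,[0.4,0,0.1],-0.1],
    [20,[0.8,0,0.2],-0.2],
    [20,[0.8,0,0.2],-0.2],
    [20,[0.8,0,0.2],-0.2],
    [20,[0.8,0,0.2],-0.2],
    [20,[0.8,0,0.2],-0.2],
    [20,[0.8,0,0.2],-0.2],
    [20,[0.8,0,0.2],-0.2],
  ],
)

```text
time: 10.95
tcp_pos: [0.6438, -0.1287, 0.2114]
orientation: [0.704, 0.063, -0.063, -0.704]
ft_force: [-1.4, -0.1, -2.6]
gripper_width: 0.0218
```

```bash
python3 -c "
from h import *
gst()"
```

```text
r 209.7 gate -2.44 deg -0.0427 rad; tool-implied -2.26 deg; barx@263 11.2 mm; z 211.4; Ftool [-1.36  2.6   0.12] Ftau [-0.249  0.057  0.164] w 21.8 t 10.95
```

Call:
servo_tool(
  increments=[
    [20,[0.4,0,0],-0.1],
    [20,[0.8,0,0],-0.2],
    [20,[0.8,0,0],-0.2],
    [20,[0.8,0,0],-0.2],
    [20,[0.8,0,0],-0.2],
    [20,[0.8,0,0],-0.2],
    [20,[0.8,0,0],-0.2],
    [20,[0.8,0,0],-0.2],
  ],
)

```text
time: 11.75
tcp_pos: [0.6445, -0.1286, 0.2113]
orientation: [0.704, 0.064, -0.064, -0.704]
ft_force: [-4.0, -3.2, -0.3]
gripper_width: 0.0221
```

```bash
python3 -c "
from h import *
gst()"
```

```text
r 209.7 gate -2.62 deg -0.0457 rad; tool-implied -2.46 deg; barx@263 12.0 mm; z 211.3; Ftool [-4.52  0.35 -2.42] Ftau [-0.628 -0.008  0.84 ] w 22.1 t 11.75
```

Call:
servo_tool(
  increments=[
    [20,[-0.4,0,-0.3],0.1],
    [20,[-0.9,0,-0.5],0.2],
    [20,[-0.9,0,-0.5],0.2],
    [20,[-0.9,0,-0.5],0.2],
    [20,[-0.9,0,-0.5],0.2],
    [20,[-0.9,0,-0.5],0.2],
    [20,[-0.9,0,-0.5],0.2],
    [20,[-0.9,0,-0.5],0.2],
  ],
)

```text
time: 12.55
tcp_pos: [0.6439, -0.1287, 0.2113]
orientation: [-0.704, -0.063, 0.063, 0.704]
ft_force: [0.0, -0.7, -1.3]
gripper_width: 0.0222
```

```bash
python3 -c "
from h import *
gst()"
```

```text
r 209.6 gate -2.48 deg -0.0432 rad; tool-implied -2.29 deg; barx@263 11.4 mm; z 211.3; Ftool [-0.11  1.25 -0.71] Ftau [-0.369  0.018  0.13 ] w 22.2 t 12.55
```

Call:
servo_tool(
  increments=[
    [20,[0,2,-0.9],0],
    [20,[0,4,-1.7],0],
    [20,[0,6,-2.6],0],
    [20,[0,8,-3.5],0],
    [20,[0,9.6,-4.2],0],
    [20,[0,9.6,-4.2],0],
    [20,[0,9.6,-4.2],0],
    [20,[0,9.6,-4.2],0],
  ],
)

```text
time: 13.35
tcp_pos: [0.6445, -0.1328, 0.2016]
orientation: [-0.704, -0.063, 0.063, 0.704]
ft_force: [0.0, -0.8, -1.8]
gripper_width: 0.022
```

```bash
python3 -c "
from h import *
gst()
d=cap('side','side7');cv2.imwrite('pics/side7z.png',cv2.resize(d['image'][130:230,280:380,::-1],None,fx=6,fy=6,interpolation=cv2.INTER_CUBIC))
"
```

```text
r 213.8 gate -2.42 deg -0.0422 rad; tool-implied -2.28 deg; barx@263 11.1 mm; z 201.6; Ftool [-0.12  1.85 -0.8 ] Ftau [-0.027  0.052  0.101] w 22.0 t 13.35
```

View pics/side7z.png

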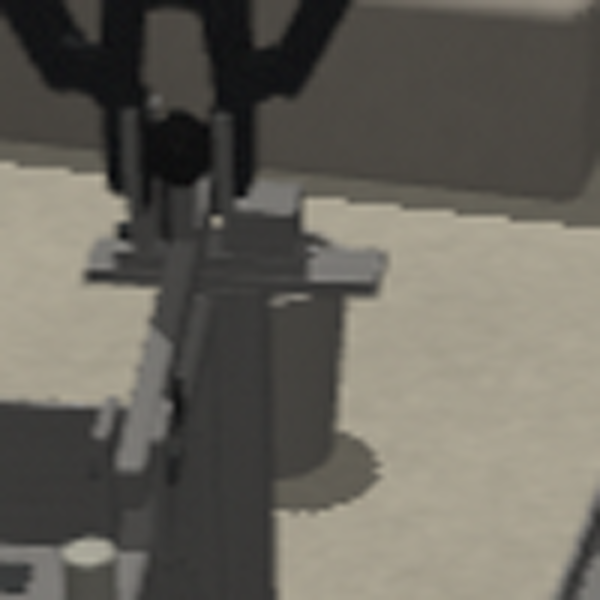

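Call:
servo_tool(
  increments=[
    [20,[0,1.5,-0.6],0],
    [20,[0,3,-1.1],0],
    [20,[0,4.5,-1.7],0],
    [20,[0,6,-2.2],0],
    [20,[0,7,-2.5],0],
    [20,[0,7,-2.5],0],
    [20,[0,7,-2.5],0],
    [20,[0,7,-2.5],0],
  ],
)

```text
time: 14.2
tcp_pos: [0.645, -0.1353, 0.1947]
orientation: [-0.704, -0.063, 0.063, 0.704]
ft_force: [-0.2, 1.5, -1.0]
gripper_width: 0.0218
```

```bash
python3 -c "
from h import *
gst()
"
```

```text
r 216.3 gate -2.44 deg -0.0425 rad; tool-implied -2.29 deg; barx@263 11.2 mm; z 194.7; Ftool [0.1  1.04 1.49] Ftau [ 0.337 -0.043  0.065] w 21.8 t 14.2
```

Call:
servo_tool(
  increments=[
    [26,[0,0,0],0],
    [32,[0,0,0],0],
    [40,[0,0,0],0],
    [48,[0,0,0],0],
    [55,[0,0,0],0],
    [55,[0,0,0],0],
    [55,[0,0,0],0],
    [55,[0,0,0],0],
  ],
)

```text
time: 15.0
tcp_pos: [0.645, -0.1355, 0.1947]
orientation: [0.704, 0.063, -0.063, -0.704]
ft_force: [0.2, -0.2, -0.8]
gripper_width: 0.0554
```

```bash
python3 -c "
from h import *
gst()
d=cap('side','side8');cv2.imwrite('pics/side8z.png',cv2.resize(d['image'][130:230,280:380,::-1],None,fx=6,fy=6,interpolation=cv2.INTER_CUBIC))
"
```

```text
r 216.5 gate -2.41 deg -0.0421 rad; tool-implied -2.28 deg; barx@263 11.1 mm; z 194.7; Ftool [ 0.21  0.83 -0.25] Ftau [0.007 0.023 0.042] w 55.4 t 15.0
```

View pics/side8z.png

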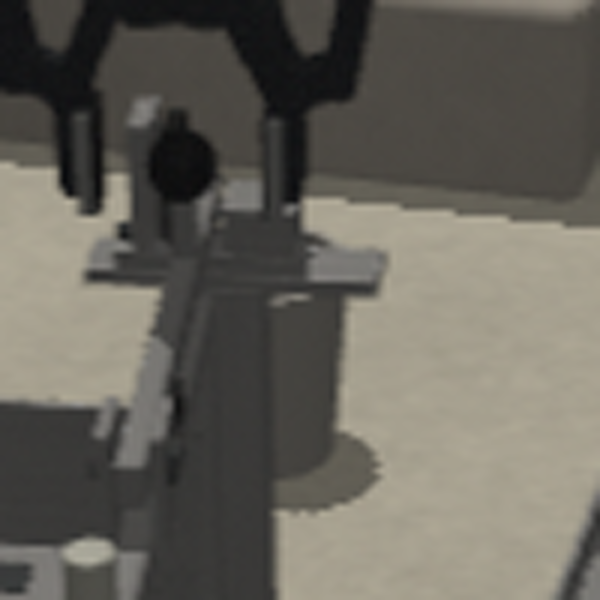

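The fingers are clear of the knob at (182,163), with the bar down. Next I retract up, then back.

Call:
servo_tool(
  increments=[
    [55,[0,-15,0],0],
    [55,[0,-40,0],0],
    [55,[0,-70,0],0],
    [55,[0,-100,0],0],
    [55,[-30,-110,0],0],
    [55,[-70,-110,0],0],
    [55,[-110,-110,0],0],
    [55,[-150,-110,0],0],
  ],
)

```text
time: 15.85
tcp_pos: [0.4961, -0.1621, 0.3058]
orientation: [0.705, 0.064, -0.063, -0.704]
ft_force: [0.3, -0.9, 0.3]
gripper_width: 0.055
```

Call:
servo_tool(
  increments=[
    [55,[-20,0,-20],0],
    [55,[-40,0,-50],0],
    [55,[-50,0,-90],0],
    [55,[-60,0,-130],0],
    [55,[-60,0,-170],0],
    [55,[-60,0,-200],0],
    [55,[-60,0,-200],0],
    [55,[-60,0,-200],0],
  ],
)

```text
time: 16.65
tcp_pos: [0.4739, -0.3696, 0.3052]
orientation: [-0.704, -0.063, 0.063, 0.704]
ft_force: [0.5, 0.6, 0.4]
gripper_width: 0.0546
```

```bash
python3 -c "
from h import *
st()
T=cap('top','top9');cv2.imwrite('pics/top9z.png',cv2.resize(T['image'][130:280,290:490,::-1],None,fx=4,fy=4,interpolation=cv2.INTER_CUBIC))
S=cap('side','side9');cv2.imwrite('pics/side9z.png',cv2.resize(S['image'][130:280,260:400,::-1],None,fx=4,fy=4,interpolation=cv2.INTER_CUBIC))
"
```

```text
{'time': 16.65, 'joints': [0.9266, 0.359, -0.4656, 1.5307, 0.1641, 1.2908, 0.619], 'qvel': [-0.017, -0.0196, -0.0242, 0.0249, -0.0054, -0.0052, -0.0047], 'tau': [1.6133, -54.1409, -3.1472, -31.924, 0.2968, -0.0342, 0.0619], 'tcp_pos': [0.4739, -0.3696, 0.3052], 'orientation': [-0.7041, -0.063, 0.0626, 0.7045], 'ft_force': [0.5138, 0.5645, 0.4295], 'ft_torque': [0.0562, -0.0059, 0.0093], 'gripper_width': 0.0546}
```

View pics/top9z.png

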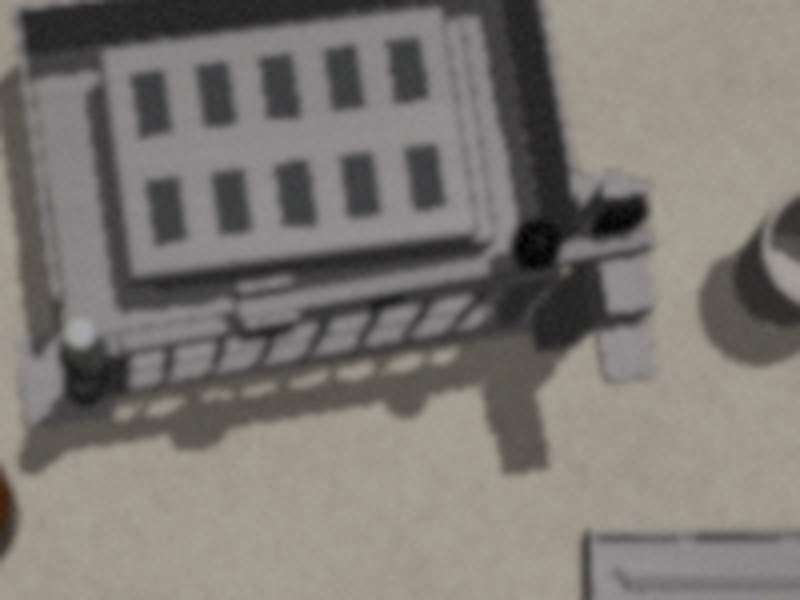

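View pics/side9z.png

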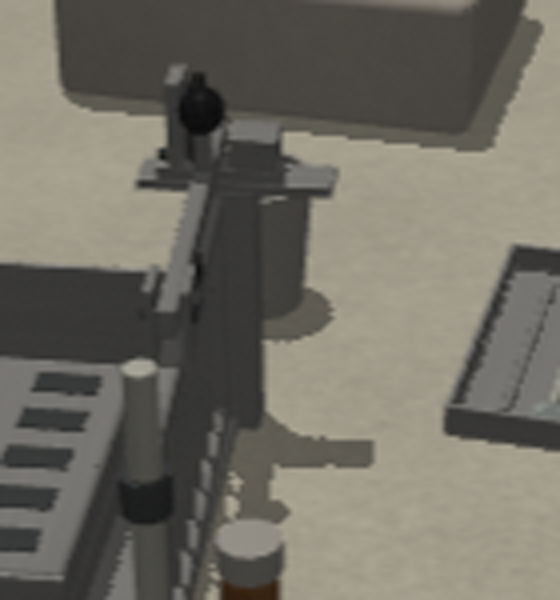

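Both views show the bar lying in the slot between lip and buffer. I'll check the bar's height against its down position, and that the other objects haven't moved.

```bash
python3 - <<'E'
from h import *
for n in('top','side'):
    d=dict(np.load(f'pics/{n}9.npz'));W=cloud(d).reshape(-1,3);W=W[~np.isnan(W[:,0])]
    g=gate(-.043);nn=np.array([-g[1],g[0]]);p=W[:,:2]-HB;r=p@g*1000;o=p@nn*1000;z=W[:,2]*1000
    for lo,hi in((110,140),(150,195),(230,250),(252,275),(275,283)):
        m=(abs(o)<5)&(r>lo)&(r<hi)&(z>170)&(z<200); print(n,lo,hi,m.sum(),np.median(z[m]) if m.any() else 0, np.percentile(z[m],90) if m.any() else 0)
    m=(abs(o)<15)&(abs(r-215)<14)&(z>195); print('knob r,o,ztop',r[m].mean(),o[m].mean(),z[m].max())
a=np.load('pics/top0.npz')['image'].astype(int);b=np.load('pics/top9.npz')['image'].astype(int)
df=(abs(a-b).max(2)>40).astype(np.uint8)*255; cv2.imwrite('pics/df.png',df)
E
```

```text
top 110 140 86 181.8091615830395 184.31093713197288
top 150 195 115 181.95791305369235 184.2938060149671
top 230 250 33 182.69317058856615 185.5633586001036
top 252 275 71 182.67496141534446 190.8226479634929
top 275 283 17 181.78309630120282 184.41232398634747
knob r,o,ztop 215.8901911092512 -2.2309400621394526 228.6244987587096
side 110 140 41 183.08821066293623 184.21562857421526
side 150 195 70 182.83569673220353 184.59205473987845
side 230 250 11 181.46936921366162 184.2374937863953
side 252 275 8 182.3594510023076 182.87239482763513
side 275 283 3 172.91651496235005 176.4532735052867
knob r,o,ztop 209.22332745936578 -0.8300993510619076 228.1678123909191
```

View pics/df.png

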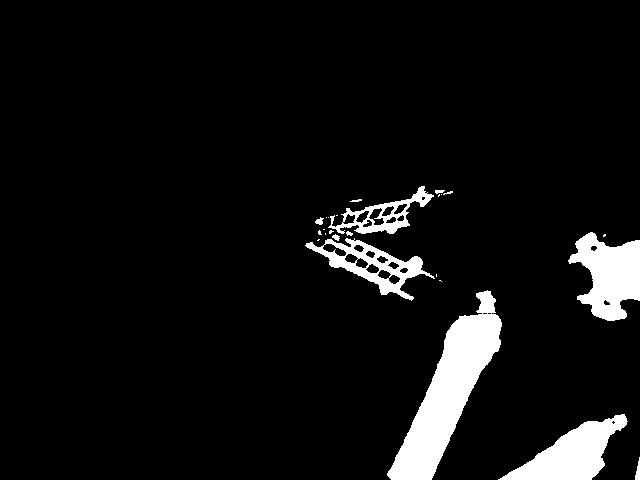

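The bar's top is level at 182–183 mm along its whole length; fully down is 183 mm. Only the gate and the arm differ between the before and after pictures.

```bash
python3 -c "
from rig import workorder
print(workorder.job_done())"
```

```text
the job is handed in; nothing more can be done
None
```

The gate is shut and latched, the gripper has let go and is clear, and I handed the job in at about 17 s of the 61 s allowed.

- **What I did:** I gripped the ball knob and lifted the bar to about 0.14 rad. I swung the gate from 0.59 rad to about -0.04 rad in small steps until the bar met the buffer. I then backed off just under 1 mm, lowered the bar into the slot, opened the fingers and retracted.
- **Catch:** The buffer's front face was about 16 mm behind the gate's zero plane, so the keeper is set roughly 9 mm farther than nominal. The camera and the touch agreed to within about 1 mm. At contact the reading at the knob was 4.5 N, which I work out as about 3 N on the catch. Forces were read only at the end of each move, so a brief higher peak in between would not show.
- **Bar:** The last pictures show it lying between the lip and the buffer. Its top measures 182–183 mm along its length, against 183 mm for fully down. One side-camera patch at the very tip read 173 mm, but it has only 3 points at an edge and the top camera reads 182 mm there.
- **Other things:** Comparing top views from before and after, only the gate and the robot changed.
- **Sideways load:** The reading at the wrist reached about 5 N along the bar during the swing, before the bar met the buffer. I eased it off.

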